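Draw the tasting slate out from under the cheese stack

ROBOT

A 6-joint arm with a two-finger parallel gripper is mounted at the origin on the work surface. World frame = base frame: x ahead of the robot, y to its left, z up, the work surface at z = 0. Lengths are in m, angles in rad, forces in N, time in s.
With the tool pointing down it reaches from about 0.275 to 0.875 m from the base axis. Payload 12.5 kg.
Tool frame: the origin (TCP) lies on the centre line of the jaws, within the pads' length; the fingertips stand r.finger_overhang ahead of it and the grasp point (between the pads) lies 3 mm ahead of it (r.finger_overhang is the distance from the TCP to the fingertips, in m); z points along the fingers, y is the line along which they close (so a half turn about z gives the same grasp; the last joint's range is limited). The gripper opens to 85 mm and grips with 20 to 120 N. Pads are 22 mm wide; open, the fingers measure 114 mm over their backs; the gripper's body (76 mm by 85 mm) begins 54 mm behind the grasp point. The pads swing forward as they close: fully open they stand 13 mm farther back than shut.
Start: joints at [-0.085, 0.351, 1.652, -0, 1.139, -0.085], TCP at [0.55, 0, 0.253] pointing down, gripper open.
Joint ranges: [-2.75, 2.75], [-0.79, 2.1], [0.01, 2.65], [-1.57, 4.71], [0.07, 3.14], [-2.87, 2.87]. Speed limits (rad/s): [2.22, 2.22, 2.79, 3.14, 3.14, 3.14].

INTERFACE

Orientations are given as a unit quaternion [x, y, z, w].
In Python, from cell import r, optics gives the robot as it stands. The module is installed in compiled form; this text tells all that it offers. Calls block until the motion is done:
- r.move_to(position, orientation): joint-space move of the TCP to a pose.
- r.move_linear(position, rot=None, vel=0.15): straight line of the TCP; rot=None keeps the orientation; vel is the mean speed in m/s.
- r.set_joints(angles): joint-space move.
- r.set_gripper(opening, squeeze=None): opening from 0.0 (shut) to 1.0 (fully open); squeeze is the grip in N (None keeps the last); returns when the fingers have stopped.
- r.sleep(seconds).
- r.inverse_kinematics(position, orientation): joint angles nearest the present ones, or None.
- optics.get_image(name): name is "scene" or "side" or "wrist"; returns a dict with "pixels" (420x560x3 uint8, red, green, blue), "depth" (420x560 float32, m along the optical axis (not along the pixel's ray), 0 where there is no reading), "fx", "fy", "cx", "cy" (pixels), "camera_from_world" (4x4, takes a point from world to camera coordinates); the wrist camera has in their place "mount" (4x4, takes a point from camera to tool coordinates, whose origin is the TCP and whose axes are the flange's). Camera axes: x right, y down, z forward; pixel columns grow to the right and rows downward; lengths in m; the calibration is good to about 2 mm. The wrist camera is an equidistant fisheye: a pixel r from the principal point sees the ray r / f radians off the axis. A picture is of the moment at which its call begins: read the wrist's pose just before it.
A pose or a line that the arm cannot do raises r.PlanningError and nothing moves.
- r.hand_in(): hands the job in; it is judged then, once.
Readings, each from a call of its own:
- r.current_t(): time.
- r.current_q(): joint angles.
- r.current_qvel(): joint speeds.
- r.current_effort(): joint torques, N m.
- r.current_tool_pos(): TCP position.
- r.current_ee_rot(): TCP orientation.
- r.current_contact_force(): force on the tool from outside, world axes, zero at the start.
- r.current_torque(): the same for the moment, N m.
- r.current_opening(): opening from 0.0 (shut) to 1.0 (fully open).
- r.current_finger_force(): force on a finger pad.
Only numpy, scipy, OpenCV 4.12 (cv2) and the standard library are available. Lean on these libraries where they do the work, as an engineer would, in place of code of your own. Each camera call takes 0.05 s, during which the arm holds its last target. There are 200 camera calls.

TASK

I need the slate that is under the cheese stack: draw it out beneath the rail so that the rail holds the cheeses back and the stack stays standing on the marble, then slide the slate on until its leading edge lies flush along the edge of the dark wooden cutting board. Leave it lying flat there, do not touch the stacked cheeses or disturb the other things, and be gentle with the slate: it is brittle, so press on it with no more than about 18 N and bring it up to the cutting board softly.

Things in the scene. Friction and masses are not known exactly. Their poses are not given: they have to be found in the camera images.
- slab: White marble counter slab let into the table, 460 mm (x) by 840 mm (y), fixed; everything below stands on it. Origin at the centre of its underside, its top face 30 mm above that. The top stands 18 to 24 mm above the table, different each time.
- rail: Stainless gallery rail screwed to the slab: two bars between two posts 240 mm apart (posts 12 mm thick, 75 mm high, on 28 mm feet). Lower bar 12 mm thick with its centre 30 mm above the slab, upper bar 10 mm thick at 60 mm. Origin on the slab midway between the posts. x runs along the bars, +y points to the side where the cheeses stand, -y to the cutting board. It does not move.
- slate: Dark grey slate, 140 mm (x) by 220 mm (y), 6 mm thick, 0.5 kg, flat on the slab, passing under the rail between its posts. Origin at the centre of its underside. Too wide to grip, no handle: it is moved by closed fingertips pressed down on the rough, paler -y end and dragged along (about 12 N down; much less slips). It cracks if the robot presses or pushes it with more than 18 N.
- slate_corner_a (a point): Corner of the slate at its -y end, -x side, on the top face (-70, -110, 6 mm in the slate's frame). At the start 80 to 92 mm of this end show on the cutting-board side of the rail. The last 55 mm (y -110 to -55 mm) of the top are rough and grip the fingertips; the rest is smooth (friction on marble about 0.25, under cheese 0.3).
- slate_corner_b (a point): Corner of the slate at its -y end, +x side, on the top face (70, -110, 6 mm in the slate's frame). Slate on marble is a hard touch: set the fingertips down at about 5 mm/s and load them by feel.
- slate_far_edge (a point): Middle of the slate's +y edge, top face (0, 110, 6 mm in the slate's frame). At the start it lies beneath the lowest cheese, 6 to 16 mm short of that cheese's far side.
- wheel: Lowest cheese of the stack: whole wheel with a brown rind, 120 mm across, 45 mm high, 0.35 to 0.65 kg, standing on the slate behind the rail, its rim 8 to 30 mm from the bars at the start. Origin at the centre of its underside.
- half: Second cheese: half wheel, 110 mm by 55 mm, 42 mm high, about 0.2 kg, dark rind and yellow paste, flat on the wheel. Origin at the centre of its underside.
- wedge: Top cheese: pale wedge about 65 mm long, 62 mm wide, 35 mm high, 0.08 kg, flat on the half wheel; the whole stack is 128 mm high above the slab. Origin near the centre of its underside.
- cutting_board: Dark wooden cutting board, 360 mm (x) by 220 mm (y), 20 mm thick, fixed to the slab. Origin at the centre of its underside. Its +y edge (at y = 110 mm in its frame) faces the rail, 250 to 270 mm from the bars and nearly parallel to them: the slate's -y edge must end along it.
- dark_wheel: Bystander: dark cheese wheel, 130 mm across, 60 mm high, on the slab behind the stack. Origin at the centre of its underside.
- cut_piece: Bystander: cut piece of cheese, 85 mm long, 45 mm high, on the cutting board. Origin near the centre of its underside.
- knife: Bystander: black-handled cheese knife, 300 mm long, lying on the cutting board. Origin between handle and blade on its underside, x along the blade.
- honey_jar: Bystander: amber jar, 64 mm across, 85 mm high, on the slab's +x side. Origin at the centre of its underside.
- goat_log: Bystander: white upright goat cheese, 60 mm across, 70 mm high, on the slab's +x side. Origin at the centre of its underside.
- stick_cup: Bystander: white cup of tasting sticks, 66 mm across, 98 mm high with the sticks, on the slab's +x side. Origin at the centre of its underside.
There are look-alikes about, which are no part of the job. What is shaped like the wheel but pink is not meant.

How it is judged:
By the outcome, as a careful person would: the job done as asked, in the order asked, and still so for the second after the job is handed in, with the robot touching nothing.
It also fails if it takes over 54 s, if anything falls off the work surface, if the arm or the gripper's body presses on something with over 40 N, if the wrist force passes 120 N, or if a joint passes its speed limit or range.

## Working session

There is one attempt and no reset: what is moved stays moved. The work goes in short steps, each a Python script; the robot and the scene stay as the last script left them, time stands still between calls to the robot, and variables do not carry over. Pictures are saved under pics/ and viewed, at most 10 in all, crops included, and the job is handed in when it is done.

```bash
mkdir -p pics; cat > h.py <<'E'
import numpy as np, cv2
from cell import r, optics
def save(n,im): cv2.imwrite(f'pics/{n}.png',cv2.cvtColor(im,cv2.COLOR_RGB2BGR))
def world(d):  # per-pixel world points from depth
    v,u=np.mgrid[0:420,0:560]; z=d['depth']
    P=np.stack([(u-d['cx'])/d['fx']*z,(v-d['cy'])/d['fy']*z,z],-1)
    T=np.linalg.inv(d['camera_from_world']); return P@T[:3,:3].T+T[:3,3]
def onplane(d,uv,h):
    uv=np.atleast_2d(uv).astype(float);T=np.linalg.inv(d['camera_from_world'])
    R=np.c_[(uv[:,0]-d['cx'])/d['fx'],(uv[:,1]-d['cy'])/d['fy'],np.ones(len(uv))]@T[:3,:3].T
    return T[:3,3]+R*((h-T[2,3])/R[:,2])[:,None]
E
python3 - <<'E'
from h import *
import pickle
D={n:optics.get_image(n) for n in('scene','side')}
pickle.dump(D,open('d0.pkl','wb'))
for n in D: save(n+'0',D[n]['pixels']); print(n,np.linalg.inv(D[n]['camera_from_world']).round(3).tolist(),D[n]['fx'])
print(r.finger_overhang,r.current_t(),r.current_ee_rot(),r.current_contact_force())
E
```

```text
scene [[-0.411, 0.65, -0.639, 1.351], [0.912, 0.288, -0.293, 0.478], [-0.007, -0.703, -0.711, 1.108], [0.0, 0.0, 0.0, 1.0]] 413.7861023866168
side [[-0.979, -0.12, 0.165, 0.234], [-0.204, 0.555, -0.806, 1.219], [0.005, -0.823, -0.568, 0.916], [0.0, 0.0, 0.0, 1.0]] 472.1833831884021
0.022 0.1 [ 7.07101207e-01  7.07112176e-01 -3.23269027e-04 -3.85317906e-04] [ 0.13688972 -0.89254622 -0.10142797]
```

View pics/scene0.png

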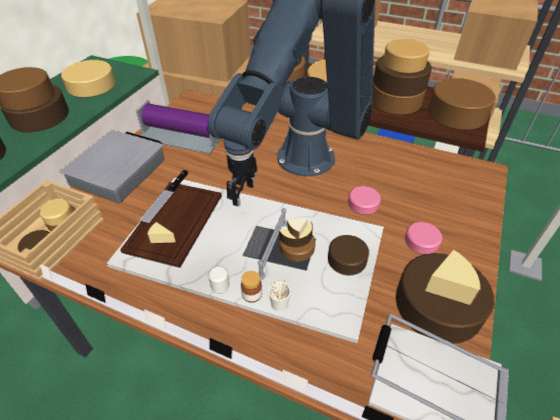

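View pics/side0.png

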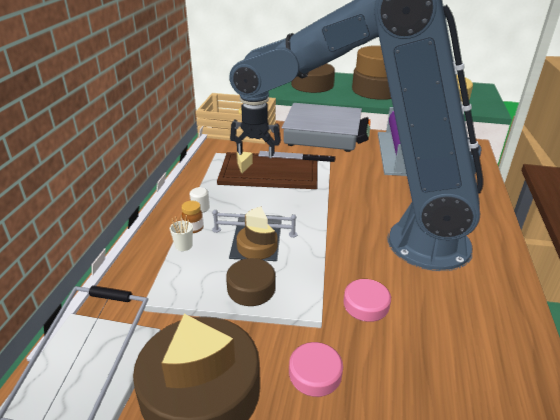

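The scene view shows the stack at (297,240), the rail at (272,240), the slate's exposed end at (255,245) and the board at (172,222). The pink discs at (365,200) and (424,238) are look-alikes off the slab. There is only one slate. Next I'll measure it.

```bash
cat > m.py <<'E'
from h import *
import pickle
D=pickle.load(open('d0.pkl','rb'))
for n,box in(('scene',(225,215,325,280)),('side',(200,195,310,265))):
    d=D[n];W=world(d);im=d['pixels'].astype(int);hsv=cv2.cvtColor(d['pixels'],cv2.COLOR_RGB2HSV)
    white=(hsv[...,1]<30)&(hsv[...,2]>190)&(abs(W[...,2]-.021)<.015)&(W[...,0]>.2)&(abs(W[...,1])<.5)
    h=np.median(W[white][:,2]);print(n,'slab h',h,'x',np.percentile(W[white][:,0],[.5,99.5]),'y',np.percentile(W[white][:,1],[.5,99.5]))
    c=np.array(W[...]);
    print(' white n',white.sum())
    grey=(im.max(-1)<110)&(im.max(-1)-im.min(-1)<25)&(abs(W[...,2]-h-.006)<.006)
    m=np.zeros(grey.shape,bool);u0,v0,u1,v1=box;m[v0:v1,u0:u1]=grey[v0:v1,u0:u1]
    print(' slate px',m.sum(),np.median(W[m],0),np.percentile(W[m],[1,99],axis=0).round(3).tolist())
    rect=cv2.minAreaRect(W[m][:,:2].astype(np.float32)*1000);print(rect)
    bd=(abs(W[...,2]-h-.02)<.005)&(hsv[...,2]<130)&(W[...,1]<-.05)&(W[...,1]>-.5)&(W[...,0]>.3)&(W[...,0]<.8)
    bd=cv2.morphologyEx(bd.astype(np.uint8),cv2.MORPH_OPEN,np.ones((3,3)))>0
    print(' board',bd.sum(),cv2.minAreaRect(W[bd][:,:2].astype(np.float32)*1000))
    big=cv2.resize(d['pixels'][v0-25:v1+25,u0-100 if n=='scene' else u0-30:u1+20],None,fx=3.4,fy=3.4,interpolation=cv2.INTER_CUBIC);save(n+'_crop',big);print(big.shape)
    for k,zlo,zhi in(('rail?',.050,.068),('tall',.075,.14)):
        q=(W[...,2]-h>zlo)&(W[...,2]-h<zhi)&(abs(W[...,1])<.3)&(W[...,0]>.35)&(W[...,0]<.8)&(hsv[...,1]<(60 if k=='rail?' else 256))
        mm=np.zeros(q.shape,bool);mm[v0-15:v1,u0:u1]=q[v0-15:v1,u0:u1]
        print(' ',k,mm.sum(),np.percentile(W[mm],[2,50,98],axis=0).round(3).tolist() if mm.any() else '')
E
python3 m.py
```

```text
scene slab h 0.020669834645663188 x [0.30313283 0.93969272] y [-0.46110997  0.48082894]
 white n 17806
 slate px 980 [0.55635409 0.05944551 0.02724085] [[0.468, 0.001, 0.022], [0.601, 0.221, 0.032]]
((501.94757080078125, 107.0022964477539), (186.82118225097656, 218.4884796142578), 7.254866600036621)
 board 3425 ((571.4658203125, -281.1749267578125), (364.6057434082031, 222.4749755859375), 7.3684234619140625)
(391, 748, 3)
  rail? 193 [[0.421, 0.024, 0.072], [0.557, 0.092, 0.085], [0.745, 0.109, 0.088]]
  tall 755 [[0.463, 0.085, 0.098], [0.527, 0.161, 0.115], [0.734, 0.205, 0.152]]
side slab h 0.02160639737601694 x [0.29459374 0.9346058 ] y [-0.4004512   0.46983826]
 white n 16474
 slate px 376 [0.55673235 0.1772719  0.02760115] [[0.443, 0.021, 0.023], [0.596, 0.228, 0.032]]
((520.3603515625, 123.13758087158203), (136.76727294921875, 200.67526245117188), 7.141183853149414)
 board 2300 ((571.2980346679688, -281.340087890625), (355.2514953613281, 227.85586547851562), 7.2264814376831055)
(408, 544, 3)
  rail? 284 [[0.412, -0.007, 0.073], [0.588, 0.087, 0.084], [0.729, 0.289, 0.089]]
  tall 677 [[0.451, 0.134, 0.098], [0.499, 0.183, 0.122], [0.537, 0.206, 0.152]]
```

View pics/scene_crop.png

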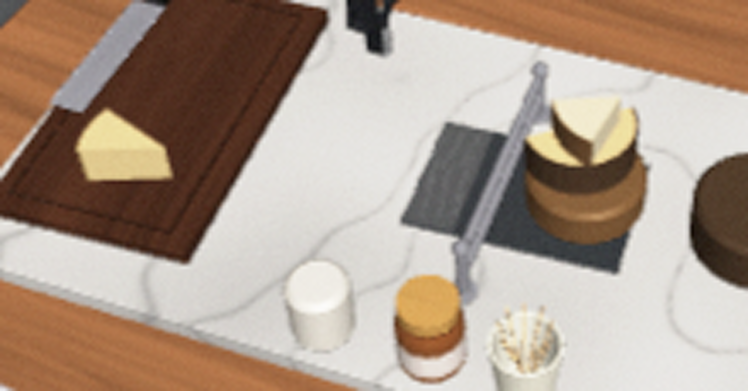

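The crop shows the slate with its rough, paler end at crop (440,180), passing under the rail to beneath the brown wheel. The dark wheel stands apart at the right, and the board's +y edge runs from (325,15) to (190,260). I'll refine this with the wrist camera from the current position.

```bash
cat >> h.py <<'E'
from scipy.spatial.transform import Rotation as Rn
def wrist():
    p=np.array(r.current_tool_pos());q=np.array(r.current_ee_rot());d=optics.get_image('wrist')
    T=np.eye(4);T[:3,:3]=Rn.from_quat(q).as_matrix();T[:3,3]=p;d['T']=T@d['mount'];return d
def wplane(d,uv,h):
    uv=np.atleast_2d(uv).astype(float);x=(uv[:,0]-d['cx'])/d['fx'];y=(uv[:,1]-d['cy'])/d['fy'];t=np.hypot(x,y)+1e-12
    R=np.c_[np.sin(t)*x/t,np.sin(t)*y/t,np.cos(t)]@d['T'][:3,:3].T;o=d['T'][:3,3]
    return o+R*((h-o[2])/R[:,2])[:,None]
def wpx(d,P):
    C=(np.atleast_2d(P)-d['T'][:3,3])@d['T'][:3,:3];rho=np.hypot(C[:,0],C[:,1]);t=np.arctan2(rho,C[:,2])
    return np.c_[d['cx']+d['fx']*t*C[:,0]/rho,d['cy']+d['fy']*t*C[:,1]/rho].astype(np.float32)
def ortho(d,h,x0=.42,x1=.70,y0=-.21,y1=.16,s=.0005):
    "top view at height h: row=x, col=y"
    X,Y=np.meshgrid(np.arange(x0,x1,s),np.arange(y0,y1,s),indexing='ij')
    uv=wpx(d,np.c_[X.ravel(),Y.ravel(),np.full(X.size,h)]).reshape(*X.shape,2)
    return cv2.remap(d['pixels'],uv[...,0],uv[...,1],cv2.INTER_LINEAR)
E
python3 - <<'E'
from h import *
import pickle
r.set_gripper(0.0,30)
d=wrist();pickle.dump(d,open('w0.pkl','wb'))
print(r.current_t(),r.current_tool_pos(),d['T'].round(3).tolist(),d['fx'],d['cx'],d['cy'])
save('w0',np.vstack([cv2.resize(d['pixels'],(420,315)),]));o=ortho(d,.027);print(o.shape)
save('o0',np.hstack([o[:,:]]))
E
```

```text
0.9167 [5.49994589e-01 3.50287449e-05 2.53300587e-01] [[1.0, 0.001, -0.001, 0.55], [0.001, -0.961, -0.278, 0.07], [-0.001, 0.278, -0.961, 0.373], [0.0, 0.0, 0.0, 1.0]] 325.19226210127806 275.7783686317557 210.35202451000322
(560, 740, 3)
```

View pics/o0.png

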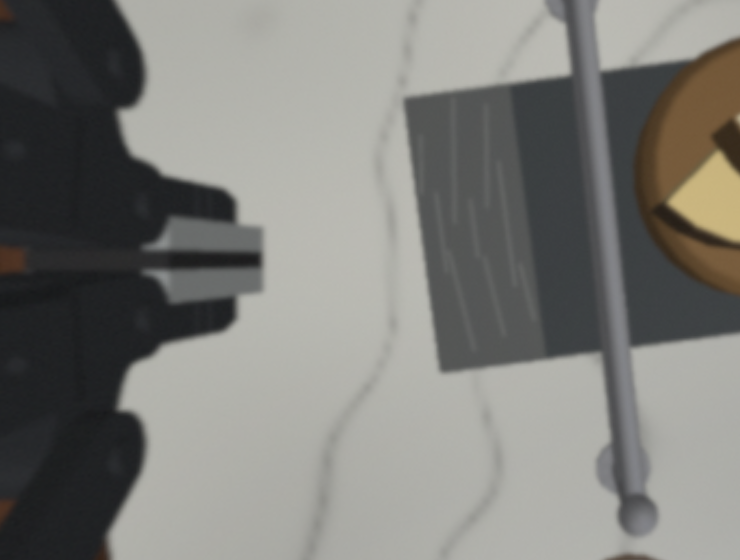

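The top view shows the slate's -y corners at (404,98) and (440,372), which is 138 mm apart at a yaw of about 7.3°, so the size matches. The rail lies to the right of it. I'll take a look over the board's edge, and fit the lines automatically.

```bash
cat >> h.py <<'E'
def line(o,x0,y0,rows,c0,c1,s=.0005,sign=1):
    "fit y=a+b*x through strongest brightness step per row of the top view between cols c0,c1 (sign +: dark to bright along +y)"
    g=cv2.GaussianBlur(cv2.cvtColor(o,cv2.COLOR_RGB2GRAY).astype(float),(0,0),2);gx=np.gradient(g,axis=1)*sign
    rows=np.array(rows);c=c0+gx[rows][:,c0:c1].argmax(1);x=x0+rows*s;y=y0+c*s
    k=np.ones(len(x),bool)
    for _ in range(5):
        b,a=np.polyfit(x[k],y[k],1);e=y-a-b*x;k=abs(e)<max(.0008,2*e[k].std())
    return a,b,k.mean(),e[k].std()
E
python3 - <<'E'
from h import *
import pickle
w0=pickle.load(open('w0.pkl','rb'));o=ortho(w0,.027)
print('slate edge',line(o,.42,-.21,range(110,360,5),380,470,sign=-1))
o2=ortho(w0,.081);print('rail')
save('rail',o2)
r.move_linear([.55,-.26,.2533],vel=.25)
d=wrist();pickle.dump(d,open('w1.pkl','wb'));print(r.current_t())
o=ortho(d,.041,.38,.76,-.3,-.1);save('o1',o)
l=line(o,.38,-.3,range(20,740,5),150,350);print('board',l,'yaw',np.degrees(-np.arctan(l[1])))
E
```

```text
slate edge (np.float64(-0.07135673469387734), np.float64(0.13355102040816294), np.float64(1.0), np.float64(0.0001670146028077216))
rail
2.1583
board (np.float64(-0.2479952022700542), np.float64(0.12948830436649406), np.float64(0.9513888888888888), np.float64(0.00015894818806892551)) yaw -7.378079484498448
```

View pics/o1.png

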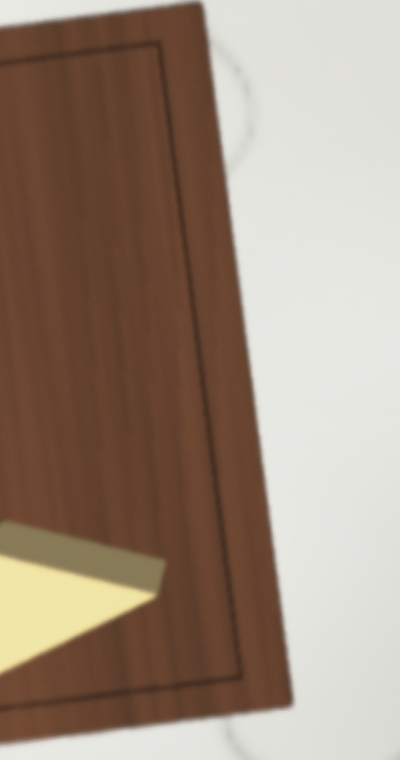

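The top view shows the board's +y edge running from (203,2) to (292,705), with a yaw of 7.4°. The slate edge is 177 mm away and 0.2° off parallel. Now I'll set down and load the fingertips.

```bash
cat >> h.py <<'E'
B=(-.24800,.12949); n=np.array([-B[1],1])/np.hypot(1,B[1])   # board edge line, normal toward the rail
def quat(yaw): return (Rn.from_euler('z',yaw)*Rn.from_quat([.5**.5,.5**.5,0,0])).as_quat()
def force(k=3):
    f=[]
    for _ in range(k): f.append(r.current_contact_force()); r.sleep(.01)
    return np.mean(f,0)
E
python3 - <<'E'
from h import *
yaw=np.arctan(.13355); ns=np.array([-np.sin(yaw),np.cos(yaw)])
xy=np.array([.5375,-.07136+.13355*.5375])+.025*ns
q=quat(yaw)
r.move_to([*xy,.15],q); r.move_linear([*xy,.060],vel=.1); r.sleep(.3)
f0=force(10);np.save('f0.npy',f0);print(xy,f0,r.current_t())
z=.060
while z>.044:
    z-=.0005; r.move_linear([*xy,z],vel=.005); f=force(2)-f0
    if f[2]>1.5: break
print('touch z',z,r.current_tool_pos(),f,r.current_t())
L=[]
while f[2]<11 and z>.040:
    z-=.0001 if f[2]>5 else .0002; r.move_linear([*xy,z],vel=.005); f=force(3)-f0; L.append((round(z,4),f.round(1).tolist()))
print(L[-12:],r.current_tool_pos(),r.current_t())
E
```

```text
[0.53419063 0.02520312] [-0.11316935 -0.08137272 -0.02089554] 4.75
touch z 0.04999999999999999 [0.53424947 0.02519982 0.05013941] [-0.63221496  0.51256303  2.70944764] 10.0833
[(0.0498, [-1.3, 0.2, 5.9]), (0.0497, [-2.2, 0.1, 7.8]), (0.0496, [-2.9, -0.4, 9.2]), (0.0495, [-3.2, -0.2, 10.7]), (0.0494, [-3.5, 0.0, 11.4])] [0.53428948 0.02520558 0.05008462] 11.4583
```

```bash
cat >> h.py <<'E'
def drag(dist,step,vel,target=12.5,ymax=99,verbose=4):
    "drag along -n with z regulated; stops if the pull exceeds ymax"
    f0=np.load('f0.npy');c=np.load('cmd.npy');done=0;i=0;mx=0
    while done<dist-1e-6:
        s=min(step,dist-done);c[:2]-=n*s;done+=s
        r.move_linear(c,vel=vel);f=force(2)-f0;pull=f[:2]@n;mx=max(mx,np.linalg.norm(f))
        c[2]-=np.clip((target-f[2])*.00004,-.00015,.00008)
        i+=1
        if i%verbose==0: print(round(done,4),f.round(1),'pull',round(pull,1))
        if np.linalg.norm(f)>17 or pull>ymax or f[2]<5: print('STOP',done,f);break
    np.save('cmd.npy',c);print('done',done,'maxF',mx,'t',r.current_t(),'cmd',c,r.current_tool_pos());return f
E
python3 - <<'E'
from h import *
np.save('cmd.npy',[.53419063,.02520312,.0494])
drag(.012,.001,.01,verbose=2); drag(.024,.003,.02,verbose=2)
d=wrist();o=ortho(d,.027);s=optics.get_image('scene')['pixels'][190:290,130:340]
save('o2',np.vstack([o[:,200:,:][::2,::2],cv2.resize(s,(270,129))]))
save('o2',np.hstack([cv2.resize(o,(370,280)),cv2.resize(s,(420,200))[:, :].repeat(1,0) if 0 else cv2.copyMakeBorder(cv2.resize(s,(420,200)),0,80,0,0,0)]))
E
```

```text
0.002 [-1.9  4.  11.4] pull 4.2
0.004 [-1.7  5.  11.2] pull 5.2
0.006 [-1.3  4.9 11.2] pull 5.0
0.008 [-1.   5.5 12.6] pull 5.6
0.01 [-0.5  5.1 11.9] pull 5.2
0.012 [-0.7  5.7 12.7] pull 5.8
done 0.012 maxF 13.914258973377068 t 14.6583 cmd [0.53573164 0.01330248 0.04904338] [0.53665293 0.01381367 0.05010068]
0.006 [-0.7  5.5 12. ] pull 5.5
0.012 [-0.5  6.  12.8] pull 6.0
0.018 [-0.7  5.8 12.5] pull 5.8
0.024 [-1.1  5.7 12.7] pull 5.8
done 0.023999999999999997 maxF 14.421202902117983 t 17.1917 cmd [ 0.53881367 -0.01049881  0.04907617] [ 0.53966248 -0.00996851  0.05009327]
```

View pics/o2.png

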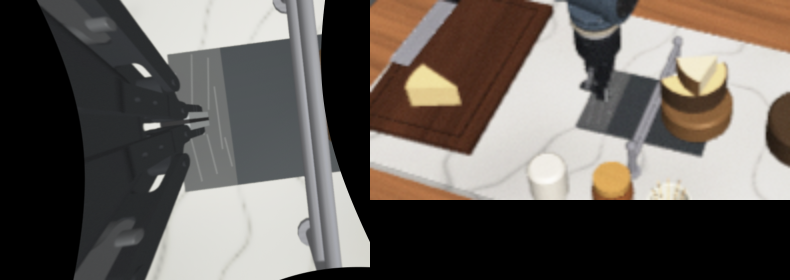

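The slate follows the fingertips: in the left panel its edge runs (170,52)-(188,190). The stack stands upright at the rail, at (697,95). I'll continue slowly.

```bash
python3 - <<'E'
from h import *
f=drag(.070,.003,.016,verbose=4)
s1=optics.get_image('side')['pixels'][185:275,190:310];s0=optics.get_image('scene')['pixels'][190:290,130:340]
if np.linalg.norm(f)<=17: drag(.055,.003,.016,verbose=4)
d=wrist();s2=optics.get_image('side')['pixels'][185:275,190:310];o=ortho(d,.027)
save('o3',np.vstack([np.hstack([cv2.resize(s1,(320,240)),cv2.resize(s2,(320,240))]),np.hstack([cv2.resize(s0,(300,240)),cv2.resize(o,(340,240))])]))
E
```

```text
0.012 [-1.4  6.5 12. ] pull 6.6
0.024 [-1.   6.7 12.6] pull 6.8
0.036 [-0.5  4.9 12.1] pull 4.9
0.048 [-0.8  3.9 12.5] pull 4.0
0.06 [-0.4  3.8 12.5] pull 3.8
0.07 [-0.8  4.8 13.1] pull 4.8
done 0.07 maxF 14.80284278213151 t 25.8 cmd [ 0.54780292 -0.07991922  0.04904006] [ 0.54867889 -0.07960926  0.05009978]
0.012 [ 0.   3.7 11.8] pull 3.6
0.024 [-0.5  2.5 12.7] pull 2.5
0.036 [-0.8  2.4 12.3] pull 2.5
0.048 [-0.7  2.4 12.4] pull 2.5
done 0.055 maxF 13.644880034677037 t 32.6167 cmd [ 0.5548659  -0.13446382  0.04894251] [ 0.55579254 -0.13438245  0.05008723]
```

View pics/o3.png

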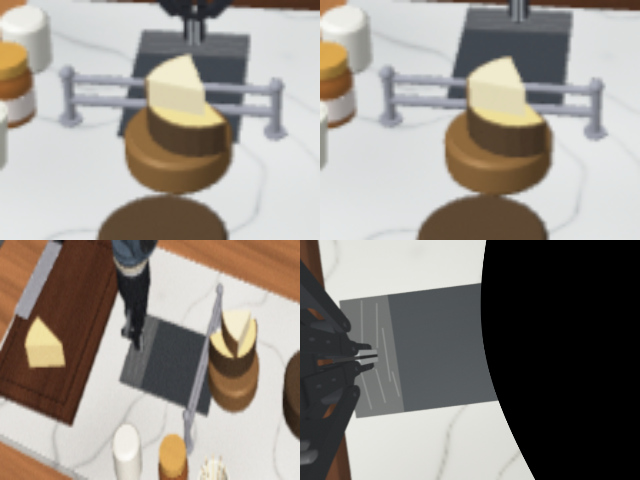

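The stack now stands on the marble behind the rail (bottom left (233,370), top right (498,130)) and the slate is free of it. I'll measure the remaining gap and yaw.

```bash
python3 - <<'E'
from h import *
d=wrist();h=.0275;o=ortho(d,h,.46,.66,-.2,.0)
save('o4',cv2.resize(o,(600,600)))
l=line(o,.46,-.2,list(range(70,120,2))+list(range(290,325,2)),50,150,sign=-1)
m=line(o,.46,-.2,range(80,320,4),160,260,sign=-1)
for k in(l,m): print(k,np.degrees(np.arctan(k[1])))
xm=.557; print('gap',[(l[0]+l[1]*x-B[0]-B[1]*x)*n[1]*1000 for x in(.487,.557,.627)],'via boundary',[(m[0]+m[1]*x-B[0]-B[1]*x)*n[1]*1000-55 for x in(.487,.557,.627)],r.current_t())
E
```

```text
(np.float64(-0.18734387666559693), np.float64(0.09002246549941163), np.float64(0.6976744186046512), np.float64(0.0005127501432960987)) 5.144041391253059
(np.float64(-0.1786881680096324), np.float64(0.13243262017227017), np.float64(1.0), np.float64(0.00014899001874671763)) 7.5439317687256375
gap [np.float64(41.09235489282258), np.float64(38.35250244378976), np.float64(35.61264999475693)] via boundary [np.float64(15.159131019280409), np.float64(15.363408919777285), np.float64(15.567686820274133)] 32.7667
```

View pics/o4.png

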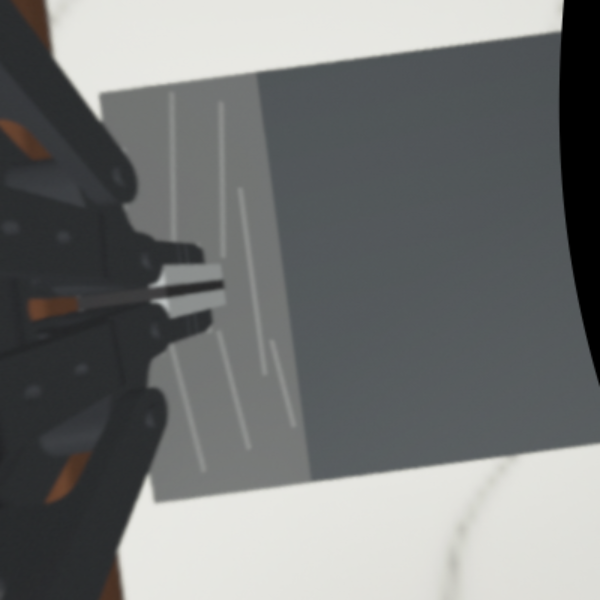

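The side edges and rough boundary are clean at (100,93), (155,502) and (258,73)-(311,480). The gap is 15–18 mm and the yaw error about 0.15°. I'll close in and then touch the board softly.

```bash
python3 - <<'E'
from h import *
drag(.012,.003,.016,ymax=5.5,verbose=2)
f=drag(.009,.0004,.006,ymax=5.0,verbose=3,target=12)
if f[:2]@n>5: drag(.0008,.0004,.006,ymax=7.5,verbose=1,target=12)
d=wrist();o=ortho(d,.0275,.46,.66,-.22,-.02)
m=line(o,.46,-.22,range(90,310,4),160,260,sign=-1)
print(np.degrees(np.arctan(m[1])),'via boundary',[(m[0]+m[1]*x-B[0]-B[1]*x)*n[1]*1000-55 for x in(.487,.557,.627)],r.current_t())
E
```

```text
0.006 [-0.4  2.8 12.5] pull 2.9
0.012 [ 0.1  2.6 12.5] pull 2.5
done 0.012 maxF 13.242297894046189 t 34.2 cmd [ 0.55640692 -0.14636447  0.04893442] [ 0.55736827 -0.14641145  0.05010334]
0.0012 [-0.6  4.2 12.1] pull 4.2
0.0024 [-0.8  4.8 12.8] pull 4.8
0.0036 [-0.3  5.3 11.6] pull 5.3
STOP 0.0036000000000000008 [-0.27560225  5.26139424 11.56467159]
done 0.0036000000000000008 maxF 13.65790596609242 t 36.6 cmd [ 0.55686922 -0.14993466  0.04902689] [ 0.55769472 -0.14964774  0.05009143]
0.0004 [-0.6  6.4 12.3] pull 6.5
0.0008 [ 0.1  8.5 13.1] pull 8.4
STOP 0.0008 [ 0.10117018  8.48567461 13.11405152]
done 0.0008 maxF 15.620347507847773 t 37.1333 cmd [ 0.55697196 -0.15072803  0.04908333] [ 0.55777935 -0.14987902  0.05010337]
7.3518218969438545 via boundary [np.float64(-0.2086917802942807), np.float64(-0.2411550883057174), np.float64(-0.2736183963171257)] 37.1833
```

The pull rose sharply while the TCP stalled, the yaw is now 7.35° against the board's 7.38°, and the measured gap is about 0, so the edge is in contact. I'll ease off, lift and check.

```bash
python3 - <<'E'
from h import *
c=np.load('cmd.npy');f0=np.load('f0.npy')
c[:2]+=n*.0004;c[2]+=.0003;r.move_linear(c,vel=.005);print(force(2)-f0)
c[2]+=.004;r.move_linear(c,vel=.01);print(force(2)-f0)
c[2]=.13;r.move_linear(c,vel=.1)
v=c.copy();v[:2]-=n*.11;v[2]=.25;r.move_linear(v,vel=.15);r.sleep(.2)
d=wrist();a,b=ortho(d,.0275,.44,.68,-.25,.09),optics.get_image('scene')['pixels'][190:300,130:340]
print(r.current_t(),force(3)-f0)
g=ortho(d,.0275,.46,.66,-.25,-.05,.00025)
save('o5',np.vstack([np.hstack([cv2.resize(a,(400,282)),cv2.resize(b,(400,282))]),cv2.resize(g[100:700,150:450].transpose(1,0,2),(800,310))]))
o=ortho(d,.0275,.46,.68,-.22,-.02)
m=line(o,.46,-.22,range(90,310,4),160,260,sign=-1)
print(np.degrees(np.arctan(m[1])),'via boundary',[(m[0]+m[1]*x-B[0]-B[1]*x)*n[1]*1000-55 for x in(.487,.557,.627)])
E
```

```text
[1.06886688 5.44588392 8.86922377]
[ 0.0682319  -0.19513702  0.09811816]
40.475 [-0.06821899  1.1907568  -0.55911929]
7.288786791783304 via boundary [np.float64(-0.3632455700501396), np.float64(-0.47334353634170157), np.float64(-0.5834415026333133)]
```

View pics/o5.png

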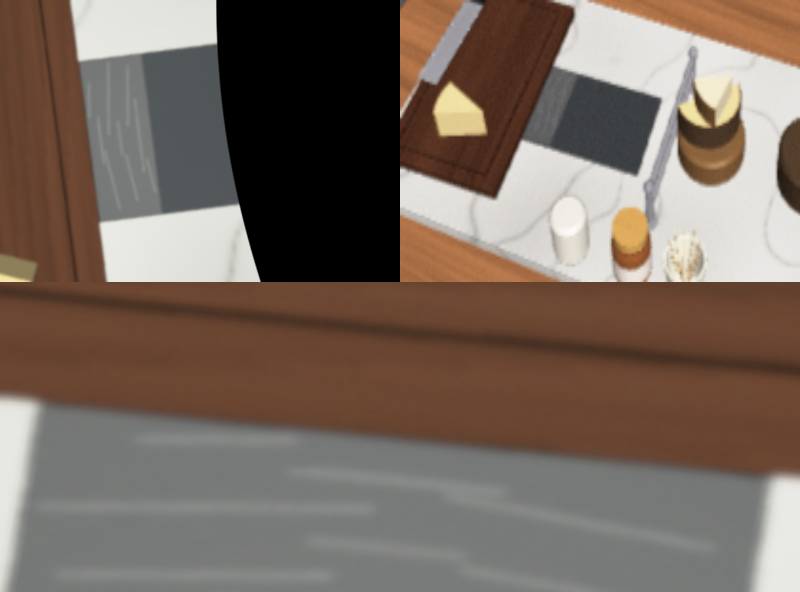

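The bottom panel shows the slate lying against the board edge from (40,400) to (770,470) with no white gap. The top right panel shows the stack standing upright behind the rail at (712,130) and the other items in place. Handing in.

```bash
python3 -c "
from h import *
print(r.hand_in(),r.current_t())"
```

```text
the job is handed in; nothing more can be done
the job is handed in; nothing more can be done
```

The slate now lies flat and flush along the cutting board's edge, and the cheese stack stands upright on the marble behind the rail. The highest force I read on the slate was 15.6 N, and the job was handed in at about 40.5 s.

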